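# Throw out the ratchet pawl and bring the gluing press's arm down

### The arm

A 6-joint arm with a two-finger parallel gripper is mounted at the origin on the work surface. World frame = base frame: x ahead of the robot, y to its left, z up, the work surface at z = 0. Lengths are in m, angles in rad, forces in N, time in s.
With the tool pointing down it reaches from about 0.3 to 0.775 m from the base axis. Payload 14.6 kg.
Tool frame: the origin (TCP) lies at the very end of the fingers, on their centre line; the grasp point (between the pads) lies 19 mm behind it; z points along the fingers, y is the line along which they close (so a half turn about z gives the same grasp; the last joint's range is limited). The gripper opens to 94 mm and grips with 3 to 60 N. Pads are 16 mm wide; open, the fingers measure 119 mm over their backs; the gripper's body (75 mm by 177 mm) begins 78 mm behind the grasp point.
Start: joints at [-1.355, 0.3, 1.521, -0, 1.321, -0.067], TCP at [0.153, -0.528, 0.205] pointing down, gripper open.
Joint ranges: [-3.03, 3.03], [-0.79, 2.21], [0.23, 2.52], [-1.04, 4.18], [0, 3.07], [-2.55, 2.55]. Speed limits (rad/s): [2.22, 2.22, 2.57, 3.14, 3.14, 3.14].

### API

Orientations are given as [roll, pitch, yaw] about the fixed x, y, z axes, in that order (R = Rz(yaw) Ry(pitch) Rx(roll)).
In Python, from station import ctrl, cams gives the robot as it stands. The module is installed in compiled form; this text tells all that it offers.
- The arm moves only by the tool arm_command, never from a script. Its argument "plan" is a list that holds one entry, the list of rows, each a list of 7 numbers: the shift along the tool's x, y, z in normalised numbers (1 is 0.8 m), then the turn, a rotation vector about the tool's x, y, z in normalised numbers (1 is pi/2 rad), then the closure, from -1 (fully open) to 1 (shut). A call has 1 to 12 rows; each row is the pose to reach, as a shift and turn from the pose commanded when the call began, along the tool's axes at that moment; what a row does not reach only later rows make up. A row lasts 1/10 s, in which the tool goes at most 50 mm and 8.59 degrees, less where a joint would pass 70% of its speed; a pose out of reach is approached as far as the arm can. No shift or turn number may pass 1 either way. A call with a gripper value outside its range is refused whole. The fingers move at their own pace and stop on an object; "squeeze" is the grip in N (left out, the last holds). Time passes only in rows, so rows that repeat a pose let the fingers close. It gives the time, the measured TCP pose, the force, the opening and the grip force at its end, in the units of the state.
- ctrl.get_obs(): the state, without advancing time (a new reading comes with each control period).
- cams.camera(name): name is "scene" or "top"; returns (picture, depth): 400x640x3 uint8, blue, green, red; 400x640 float32, m along the optical axis (not along the pixel's ray), 0 where there is no reading.
- cams.camera_info(name): a dict with "fx", "fy", "cx", "cy" (pixels), "world_to_cam" (4x4, takes a point from world to camera coordinates). Camera axes: x right, y down, z forward; pixel columns grow to the right and rows downward; lengths in m; the calibration is good to about 2 mm. A picture is of the moment at which its call begins. camera_info takes no time and is no camera call.
- ctrl.hand_in(): hands the job in; it is judged then, once.
The state is a dict: "time_s": time; "qpos": joint angles; "joint_vel": joint speeds; "tau": joint torques, N m; "ee_pos": TCP position; "eef_rot": TCP orientation; "force": force on the tool from outside, world axes, zero at the start; "moment": the same for the moment, N m; "grip_width": finger opening in m; "grip_force": force on a finger pad.
Only numpy, scipy, OpenCV 4.12 (cv2) and the standard library are available. Lean on these libraries where they do the work, as an engineer would, in place of code of your own. Each camera call takes 0.05 s, during which the arm holds its last target. There are 200 camera calls.

### The job

A glued leather blank lies on the bed of the lever press under its wooden pressing block. Press the pawl's thumb pad down until the pawl flips clear of the ratchet teeth and stays out, then push the arm down by its wooden grip until its foot rests flat on the block, and leave it there. Only push with the fingers: do not force the arm while the pawl is still in the teeth, do not lift the arm or take the block out, and leave the other things on the bench where they are.

Things in the scene. Friction and masses are not known exactly. Their poses are not given: they have to be found in the camera images.
- press: Bench gluing press of grey-painted iron, fixed to the bench. Base plate 290 x 120 x 22 mm; origin on the bench, 35 mm from the plate's middle. Own axes: x from the grip end (-x) to the pawl end (+x), y along the axle, z up. Bed top 42 mm up; on it at x = -40 mm the glued leather blank 62 x 100 x 10 mm (fixed), then the block. Cheeks at x = 35 to 105 mm are 129 mm high.
- press_arm (a joint): Arm's angle about the axle (rad): 0 = level, foot flat on the block; positive = raised (0.6 to 0.9 at the start). Its 7 hub teeth, 6.5 mm high, are 0.16 rad apart. With the pawl in, it goes down at most to the next tooth (0.16 rad), but can go up. With the pawl out it takes 4 to 8 N on the grip to push down; the hub is stiff, so the arm stays wherever it is left.
- axle (a point): Centre of the arm's axle, fixed in the press at (70, 0, 110) mm of its frame. Axes as the press's; the arm turns about y.
- grip (a point): Middle of the arm's round wooden grip, on its axis, 225 mm from the axle towards the press's -x (level arm). Grip 30 mm across, 112 mm long, from 165 to 277 mm from the axle. Its x axis points along the grip to the axle, z square to the grip, up when level.
- foot (a point): Centre of the underside of the arm's foot, a steel disc 48 mm across, 110 mm from the axle along the arm and 40 mm below the arm's line. With the arm level it is 70 mm over the bench, on the block.
- pawl (a joint): Pawl's angle about its pin (rad): 0 = hook at the root of the teeth (up to 0.13 when it rides on a tooth), 0.42 = thrown fully out, at its stop. Its over-centre spring changes side at 0.21: short of that the pawl snaps back into the teeth, beyond it the pawl flips out and stays.
- pawl_pin (a point): Pin on which the pawl rocks, at (135, 0, 156.5) mm of the press's frame, parallel to y. It sits between two posts 32 mm wide over all, 50 mm long at the foot, 22 mm at the pin, 168 mm high. Axes as the press's.
- thumb_pad (a point): Middle of the top of the pawl's ribbed steel thumb pad, 36 (along press x) x 30 x 8 mm, 70 mm from the pin towards the press's +x. At pawl angle 0 it is level, 173 mm over the bench; thrown out, 30 mm lower. Pressing it down takes 1 to 4 N and raises the hook at the pawl's other end. Below it is free air.
- caul: The wooden pressing block, loose, 90 x 75 x 18 mm, lying on the leather blank under the foot; its top is 70 mm over the bench. Origin: centre of its underside.
- glue_jar: Bystander: glass jar, 64 mm across, 88 mm high, standing beside the press. Origin: centre of its underside.
- rivet_tin: Bystander: low metal tin, 54 mm across, 45 mm high, beside the press. Origin: centre of its underside.
- awl: Bystander: awl 150 mm long with a wooden handle, lying beside the press. Origin: under its middle.
- slicker: Bystander: turned wooden edge slicker, 34 mm across, 90 mm high, standing beside the press. Origin: centre of its underside.
- mallet: Bystander: rawhide mallet, 275 mm long, lying to the left; head 60 mm across, 100 mm long. Origin: on the bench under its middle.
- punch_block: Bystander: wooden block 80 x 110 x 70 mm. Origin: centre of its underside.
- glue_brush: Bystander: brush 190 mm long, lying to the right. Origin: under its middle.
Things that resemble listed ones, but are neither listed nor needed, are in the scene too. Leave any red or yellow look-alike of the caul alone.

How it is judged:
On the way, in this order (a step that is already met when the one before it is completed fails the run):
1. the pawl is thrown clear of the teeth and the arm is still up (value of joint pawl above 0.3 rad and value of joint press_arm above 0.45 rad), for 0.2 s.
2. the arm is pushed down with the pawl out, until its foot is on the block (value of joint press_arm below 0.03 rad and value of joint pawl above 0.3 rad), for 0.2 s.
At the end, for the whole second after the job is handed in: The arm is level (within 0.03 rad, foot within 3 mm of the block's top) and at rest, the pawl is still thrown out (over 0.3 rad), and the block lies under the foot within 12 mm of where it was (all of step 2 and value of joint press_arm above -0.03 rad and horizontal distance between caul and axle between 0.09 and 0.13 m and distance of caul from where it was at the start of the episode below 0.012 m and velocity of joint press_arm between -0.02 and 0.02 rad/s); the robot touches nothing.
It fails at once if the arm is forced (over 45 N) while the pawl is in the teeth (value of joint pawl below 0.15 rad and contact force between the fingers and press_arm above 45 N).
It fails at once if the arm is lifted higher than it stood (by over 30 mm at the grip) (value of joint press_arm above 0.755 rad and distance of grip from where it was at the start of the episode above 0.03 m).
It fails at once if the block is taken out, lifted or shoved (distance of caul from where it was at the start of the episode above 0.02 m or angle between caul's own z axis and vertical above 0.2 rad).
It fails at once if another thing on the bench is moved or knocked over (distance of any of glue_jar, rivet_tin, awl, slicker, mallet, punch_block, glue_brush from where it was at the start of the episode above 0.03 m).
It also fails if it takes over 48 s, if anything falls off the work surface, if the arm or the gripper's body presses on something with over 40 N, if the wrist force passes 120 N, or if a joint passes its speed limit or range.

## Working session

There is one attempt and no reset: what is moved stays moved. The work goes in short steps, Python scripts to look and compute and a tool call to move; the robot and the scene stay as the last step left them, time stands still between calls to the robot, and variables do not carry over. Pictures are saved under pics/ and viewed, at most 10 in all, crops included, and the job is handed in when it is done.

Besides the shell and the picture viewer there is one more tool, called after "Call:" as name(argument=value, ...), one argument or row to a line, values as JSON. arm_command: Moves the arm, as the interface text tells. Its arguments: {"type":"object","properties":{"plan":{"type":"array"},"squeeze":{"type":"number"}},"required":["plan"]}

```bash
mkdir -p pics; cat > h.py <<'E'
import numpy as np, cv2
from station import ctrl, cams
def cloud(name):
    im,d=cams.camera(name); i=cams.camera_info(name)
    v,u=np.mgrid[:400,:640]
    P=np.stack([(u-i["cx"])/i["fx"]*d,(v-i["cy"])/i["fy"]*d,d],-1)
    T=np.linalg.inv(np.array(i["world_to_cam"]))
    return im,d,P@T[:3,:3].T+T[:3,3]
E
python3 - <<'E'
from h import *
for n in("scene","top"):
    im,d,W=cloud(n); cv2.imwrite(f"pics/{n}0.png",im); np.savez(n+"0.npz",im=im,d=d,W=W)
    print(n,np.linalg.inv(np.array(cams.camera_info(n)["world_to_cam"])).round(3)[:3],cams.camera_info(n)["fx"])
print(ctrl.get_obs())
E
```

```text
scene [[-0.872  0.26  -0.415  1.13 ]
 [ 0.489  0.494 -0.718  1.023]
 [ 0.019 -0.83  -0.558  0.927]] 460.90646231069655
top [[-0.022 -0.99   0.142  0.386]
 [-1.     0.021 -0.01   0.019]
 [ 0.007 -0.142 -0.99   1.248]] 406.1871712243369
{'time_s': 0.1, 'qpos': array([-1.35460428e+00,  3.00423462e-01,  1.52149073e+00,  5.10579027e-05,
        1.32070056e+00, -6.65728375e-02]), 'joint_vel': array([ 0.00082644, -0.0011218 , -0.00144807, -0.00150385, -0.00079473,
       -0.00032025]), 'tau': array([ 1.60137799e-03, -5.32643044e+01, -3.53283906e+01,  7.09547242e-02,
        2.34884291e-02, -5.12893621e-05]), 'ee_pos': array([ 0.15343282, -0.52793219,  0.20495068]), 'eef_rot': array([-3.14057611e+00, -1.17340428e-04,  2.82752165e-01]), 'force': array([-0.01562844,  0.14205058,  0.08680548]), 'moment': array([-0.03941924, -0.02688902,  0.02303475]), 'grip_force': 0.0, 'grip_width': 0.09423577383410515}
```

View pics/scene0.png

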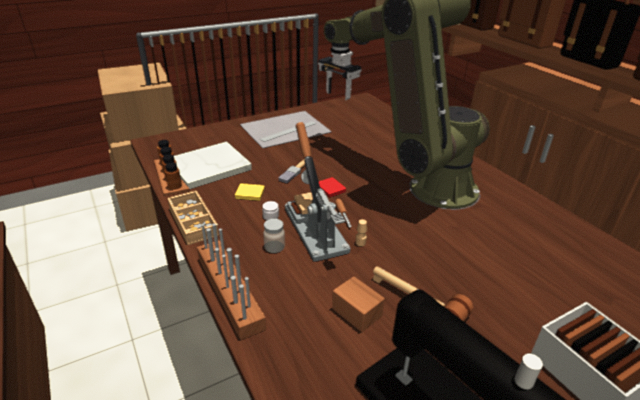

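View pics/top0.png

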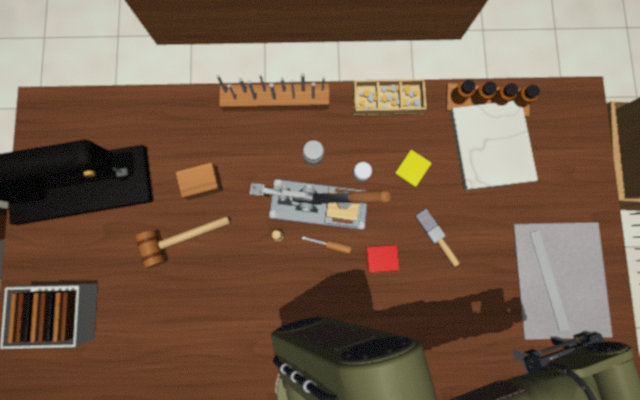

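The top view shows the press at about (318,205), with the thumb pad at (257,189), the grip end at (388,197), the slicker at (277,236) and the jar at (313,151). The pawl end points towards world +y.

```bash
python3 - <<'E'
from h import *
z=np.load("top0.npz"); W=z["W"]; im=z["im"]
cv2.imwrite("pics/crop.png",cv2.resize(im[140:260,230:410],None,fx=4,fy=4,interpolation=cv2.INTER_CUBIC))
for r in range(183,197,2): print(r,[tuple((W[r,c]*1000).round().astype(int)) for c in range(247,270,3)])
# plate: points z 15..30mm in press area
R=W[175:235,262:375].reshape(-1,3); m=(R[:,2]>.012)&(R[:,2]<.032)
rect=cv2.minAreaRect((R[m][:,:2]*1000).astype(np.float32)); print("plate",rect,cv2.boxPoints(rect))
hsv=cv2.cvtColor(im,cv2.COLOR_BGR2HSV)
# grip (brown, high)
for c in range(350,392,4): 
    col=W[180:212,c]; k=col[:,2].argmax(); print("grip",c,180+k,(col[k]*1000).round())
S=np.load("scene0.npz")["W"]
for nm,(r0,r1,c0,c1) in dict(grip=(120,210,290,325)).items():
    for r in range(120,210,10):
        a=S[r,c0:c1]; q=a[a[:,2]>.11]; print("s",r,(q.mean(0)*1000).round() if len(q) else None,len(q))
E
```

```text
183 [(np.int64(615), np.int64(210), np.int64(1)), (np.int64(615), np.int64(201), np.int64(-2)), (np.int64(584), np.int64(168), np.int64(169)), (np.int64(615), np.int64(182), np.int64(-3)), (np.int64(614), np.int64(172), np.int64(1)), (np.int64(614), np.int64(163), np.int64(-1)), (np.int64(614), np.int64(154), np.int64(2)), (np.int64(614), np.int64(144), np.int64(0))]
185 [(np.int64(609), np.int64(210), np.int64(1)), (np.int64(609), np.int64(201), np.int64(-2)), (np.int64(578), np.int64(167), np.int64(172)), (np.int64(579), np.int64(160), np.int64(166)), (np.int64(578), np.int64(152), np.int64(170)), (np.int64(578), np.int64(144), np.int64(168)), (np.int64(608), np.int64(154), np.int64(-2)), (np.int64(607), np.int64(144), np.int64(1))]
187 [(np.int64(603), np.int64(210), np.int64(1)), (np.int64(603), np.int64(201), np.int64(-3)), (np.int64(573), np.int64(168), np.int64(169)), (np.int64(572), np.int64(159), np.int64(171)), (np.int64(573), np.int64(152), np.int64(169)), (np.int64(572), np.int64(144), np.int64(169)), (np.int64(601), np.int64(154), np.int64(0)), (np.int64(601), np.int64(1
[... 1620 characters left out ...]
499490976333618) [[ 451.37003  137.60277]
 [ 464.81473 -170.39394]
 [ 631.765   -163.10622]
 [ 618.3203   144.89049]]
grip 350 197 [530. -84. 245.]
grip 354 192 [ 386.   19. 1248.]
grip 358 197 [ 526. -102.  269.]
grip 362 198 [ 522. -110.  276.]
grip 366 197 [ 523. -119.  285.]
grip 370 195 [ 526. -127.  294.]
grip 374 188 [ 386.   19. 1248.]
grip 378 195 [ 523. -143.  311.]
grip 382 195 [ 522. -151.  319.]
grip 386 192 [ 529. -161.  317.]
grip 390 197 [ 519. -172.  305.]
s 120 None 0
s 130 [ 529. -139.  299.] 10
s 140 [589. -12. 335.] 11
s 150 [535. -95. 251.] 10
s 160 [538. -72. 228.] 9
s 170 [541. -53. 203.] 11
s 180 [548. -44. 174.] 16
s 190 [552.   3. 165.] 12
s 200 [559.  31. 148.] 13
```

View pics/crop.png

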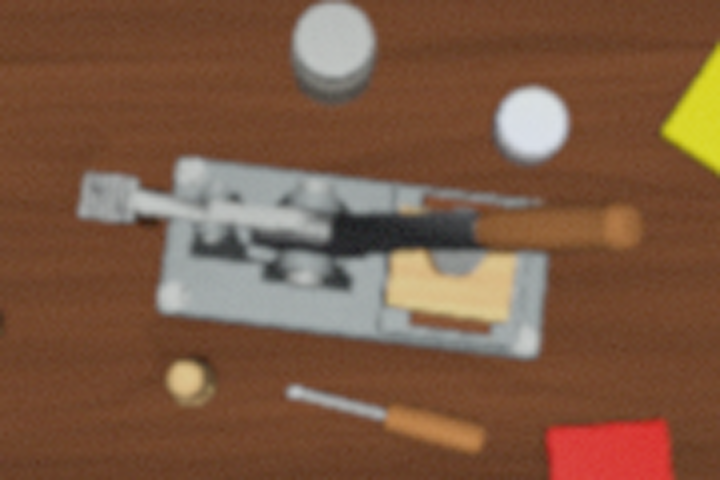

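The thumb pad is centred at about (569,158,171) mm. The grip middle is at about (528,-129,271), and the press x axis has a yaw of about 1.43 rad. I'll raise the tool, close the fingers and swing over.

Careful with the scale: shifts go in shares of 0.8 m and turns go in shares of pi/2 rad. That gives: 297 mm / 800 = 0.3713, -150 mm / 800 = -0.1875, -0.9 rad / 1.5708 = -0.573.

Call:
arm_command(
  plan=[
    [[0,0,-0.0563,0,0,0,1],[0,0,-0.1125,0,0,0,1],[0,0,-0.1688,0,0,0,1],[0.0413,-0.0375,-0.1875,0,0,-0.0637,1],[0.0825,-0.075,-0.1875,0,0,-0.1273,1],[0.1238,-0.1125,-0.1875,0,0,-0.191,1],[0.165,-0.15,-0.1875,0,0,-0.2546,1],[0.2063,-0.1875,-0.1875,0,0,-0.3183,1],[0.2475,-0.225,-0.1875,0,0,-0.382,1],[0.2888,-0.2625,-0.1875,0,0,-0.4456,1],[0.33,-0.3,-0.1875,0,0,-0.5093,1],[0.3713,-0.3375,-0.1875,0,0,-0.573,1]],
  ],
  squeeze=20,
)

```text
time_s: 1.3
ee_pos: [0.3638, -0.1842, 0.3554]
eef_rot: [-3.142, -0.0, 1.187]
force: [0.1, -0.4, 0.2]
grip_width: 0.0021
grip_force: 0.0
```

In the tool's units: 396 mm / 800 = 0.495, 352 mm / 800 = 0.44, -0.243 rad / 1.5708 = -0.1547.

Call:
arm_command(
  plan=[
    [[0.055,0.0088,0,0,0,-0.0509,1],[0.11,0.0175,0,0,0,-0.1019,1],[0.165,0.025,0,0,0,-0.1547,1],[0.22,0.0338,0,0,0,-0.1547,1],[0.275,0.0425,0,0,0,-0.1547,1],[0.33,0.05,0,0,0,-0.1547,1],[0.385,0.0588,0,0,0,-0.1547,1],[0.44,0.0675,0,0,0,-0.1547,1],[0.495,0.075,0.025,0,0,-0.1547,1],[0.495,0.075,0.075,0,0,-0.1547,1],[0.495,0.075,0.125,0,0,-0.1547,1],[0.495,0.075,0.175,0,0,-0.1547,1]],
  ],
)

```text
time_s: 2.5
ee_pos: [0.5683, 0.1582, 0.2133]
eef_rot: [-3.141, 0.0, 1.426]
force: [0.3, 0.3, 0.5]
grip_width: 0.0007
grip_force: 0.0
```

In the tool's units: 34 mm / 800 = 0.0425, 27 mm / 800 = 0.0338.

Call:
arm_command(
  plan=[
    [[0,0,0.0125,0,0,0,1],[0,0,0.025,0,0,0,1],[0,0,0.0338,0,0,0,1],[0,0,0.0425,0,0,0,1],[0,0,0.0425,0,0,0,1]],
  ],
)

```text
time_s: 3.0
ee_pos: [0.5688, 0.1578, 0.1815]
eef_rot: [3.142, -0.0, 1.426]
force: [-0.8, 0.6, 0.4]
grip_width: 0.0005
grip_force: 0.0
```

```bash
python3 - <<'E'
from h import *
im,d,W=cloud("scene"); cv2.imwrite("pics/s1.png",cv2.resize(im[100:280,230:430],(800,600)))
E
```

```text
(no output)
```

View pics/s1.png

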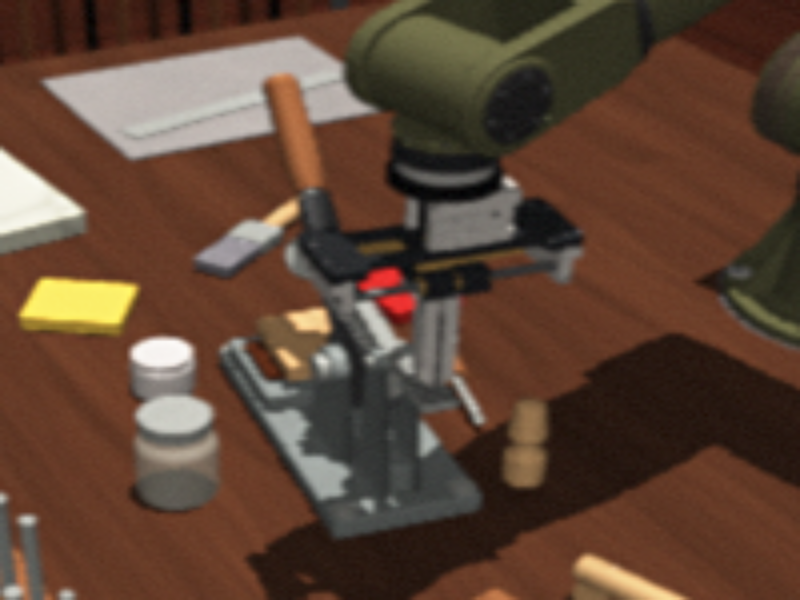

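The closed fingertips sit just above the pad (crop ~(430,390)), and the gripper body is clear of the lever. I'll press down now.

In the tool's units: 35 mm / 800 = 0.0438, 32 mm / 800 = 0.04.

Call:
arm_command(
  plan=[
    [[0,0,0.01,0,0,0,1],[0,0,0.0175,0,0,0,1],[0,0,0.025,0,0,0,1],[0,0,0.0325,0,0,0,1],[0,0,0.04,0,0,0,1],[0,0,0.0438,0,0,0,1],[0,0,0.0438,0,0,0,1]],
  ],
)

```text
time_s: 3.75
ee_pos: [0.5689, 0.1578, 0.1472]
eef_rot: [3.141, -0.0, 1.426]
force: [-2.3, -0.4, 9.0]
grip_width: 0.001
grip_force: 3.8
```

In the tool's units: -235 mm / 800 = -0.2938, -205 mm / 800 = -0.2563.

Call:
arm_command(
  plan=[
    [[0,0,-0.0375,0,0,0,1],[0,0,-0.0875,0,0,0,1],[0,0,-0.1438,0,0,0,1],[0,0,-0.2,0,0,0,1],[0,0,-0.2563,0,0,0,1],[0,0,-0.2938,0,0,0,1],[0,0,-0.2938,0,0,0,1]],
  ],
)

```text
time_s: 4.45
ee_pos: [0.5692, 0.1579, 0.3858]
eef_rot: [3.135, -0.002, 1.426]
force: [0.4, 0.6, -0.2]
grip_width: 0.0001
grip_force: 0.0
```

```bash
python3 - <<'E'
from h import *
im,d,W=cloud("scene"); cv2.imwrite("pics/s2.png",cv2.resize(im[100:280,230:430],(800,600)))
# grip axis fit from brown pixels above z=.19, scene + first top view
def grip(im,W):
    h=cv2.cvtColor(im,cv2.COLOR_BGR2HSV)
    m=(W[...,0]>.49)&(W[...,0]<.57)&(W[...,1]>-.22)&(W[...,1]<-.06)&(W[...,2]>.13)&(W[...,2]<.34)&(h[...,0]<18)&(h[...,1]>110)
    return W[m]
z=np.load("top0.npz")
for n,P in(("scene",grip(im,W)),("top0",grip(z["im"],z["W"]))):
    c=P.mean(0);v=np.linalg.svd(P-c)[2][0]
    print(n,len(P),(c*1000).round(),v.round(3),"ang",np.arctan2(abs(v[2]),np.hypot(*v[:2])).round(3),(P.min(0)*1000).round(),(P.max(0)*1000).round())
m=(W[...,0]>.54)&(W[...,0]<.6)&(W[...,1]>.138)&(W[...,1]<.185)&(W[...,2]>.1)&(W[...,2]<.2)
print("pad",m.sum(),(W[m].mean(0)*1000).round())
print(ctrl.get_obs()["ee_pos"])
E
```

```text
scene 310 [ 532. -116.  274.] [ 0.121  0.64  -0.759] ang 0.862 [ 513. -163.  201.] [547. -75. 318.]
top0 451 [ 524. -128.  286.] [-0.094 -0.723  0.685] ang 0.754 [ 507. -173.  235.] [542. -83. 319.]
pad 135 [571. 158. 143.]
[0.56902919 0.15789477 0.38269911]
```

View pics/s2.png

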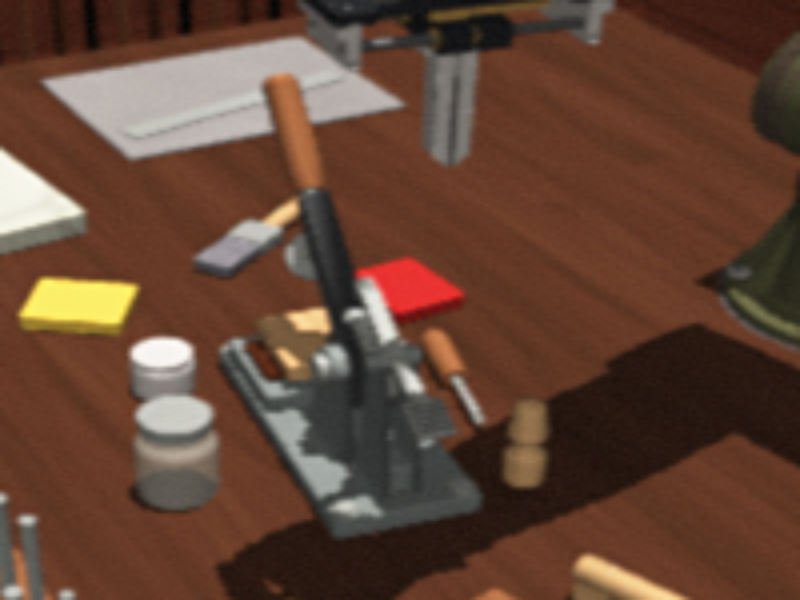

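The pad now sits at z≈143 mm, 30 mm lower, with the fingers gone, so the pawl is thrown and staying out (pad at crop (430,415)). I'll move over the grip next.

Call:
arm_command(
  plan=[
    [[-0.0563,0,0,0,0,0,1],[-0.1125,0,0,0,0,0,1],[-0.1688,0,0,0,0,0,1],[-0.225,0,0,0,0,0,1],[-0.2813,0,0,0,0,0,1],[-0.3188,0,0,0,0,0,1],[-0.3375,0,0.025,0,0,0,1],[-0.3375,0,0.05,0,0,0,1],[-0.3375,0,0.075,0,0,0,1],[-0.3375,0,0.0913,0,0,0,1],[-0.3375,0,0.1,0,0,0,1],[-0.3375,0,0.1,0,0,0,1]],
  ],
)

```text
time_s: 5.7
ee_pos: [0.5295, -0.1091, 0.3005]
eef_rot: [-3.14, -0.0, 1.426]
force: [0.0, -0.3, -0.4]
grip_width: 0.0006
grip_force: 0.0
```

```bash
python3 - <<'E'
from h import *
a,_,_=cloud("scene"); b,_,_=cloud("top")
cv2.imwrite("pics/s3.png",np.hstack([cv2.resize(a[90:250,250:370],(400,533)),cv2.resize(b[130:270,280:400],(400,533))]))
E
```

```text
(no output)
```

View pics/s3.png

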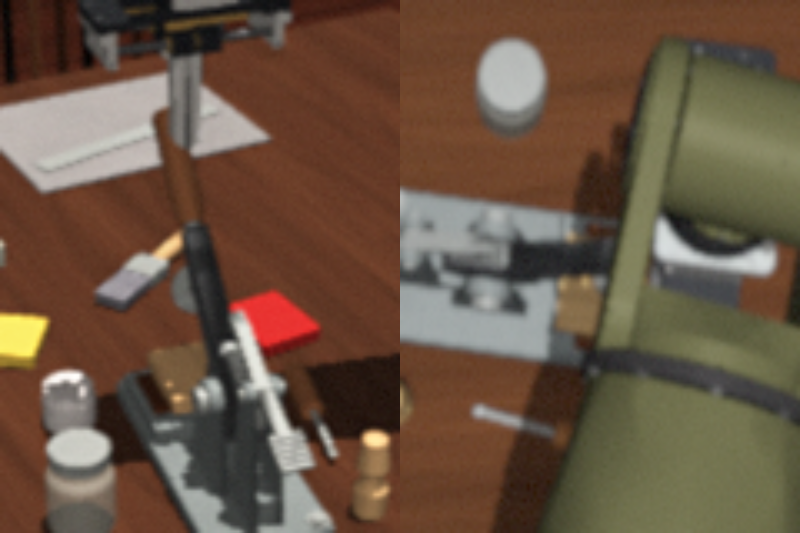

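The fingertips are right above the grip (left panel ~(185,140)), and the pawl is still out. I'll follow the grip's arc down.

In the tool's units: 51 mm / 800 = 0.0638, -27.5 mm / 800 = -0.0344.

Call:
arm_command(
  plan=[
    [[0,0,0.0113,0,0,0,1],[-0.0044,0,0.0225,0,0,0,1],[-0.015,0,0.0325,0,0,0,1],[-0.025,0,0.0425,0,0,0,1],[-0.0344,0,0.0525,0,0,0,1],[-0.0438,0,0.0638,0,0,0,1]],
  ],
)

```text
time_s: 6.4
ee_pos: [0.5248, -0.1438, 0.2501]
eef_rot: [3.141, -0.001, 1.426]
force: [1.1, 6.0, 3.9]
grip_width: 0.0003
grip_force: 3.4
```

```bash
python3 - <<'E'
from h import *
a,_,W=cloud("scene")
cv2.imwrite("pics/s4.png",cv2.resize(a[90:250,250:370],(450,600)))
o=ctrl.get_obs();print(o["ee_pos"],o["force"])
E
```

```text
[ 0.52430149 -0.14469855  0.24849685] [2.98543525 1.39687811 2.17855133]
```

View pics/s4.png

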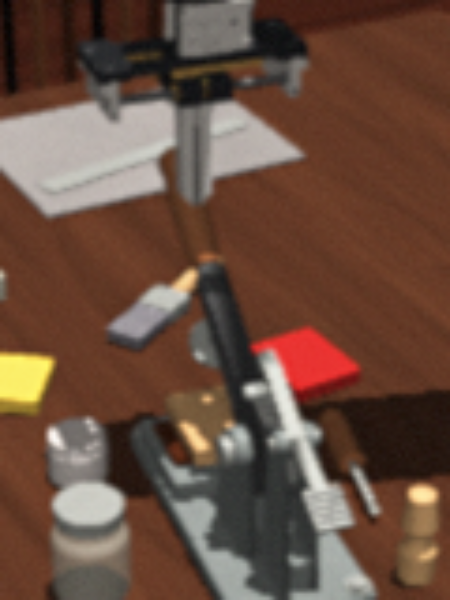

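The grip is following (fingers on it at (193,195)) with only a few newtons on the tool. I'll carry on down.

In the tool's units: 102 mm / 800 = 0.1275, -42.5 mm / 800 = -0.0531.

Call:
arm_command(
  plan=[
    [[-0.0081,0,0.0113,0,0,0,1],[-0.0163,0,0.0225,0,0,0,1],[-0.0231,0,0.035,0,0,0,1],[-0.03,0,0.0475,0,0,0,1],[-0.0356,0,0.06,0,0,0,1],[-0.0413,0,0.0725,0,0,0,1],[-0.0456,0,0.0863,0,0,0,1],[-0.05,0,0.1,0,0,0,1],[-0.0531,0,0.1138,0,0,0,1],[-0.0563,0,0.1275,0,0,0,1]],
  ],
)

```text
time_s: 7.45
ee_pos: [0.5181, -0.1883, 0.1481]
eef_rot: [3.141, -0.001, 1.426]
force: [0.5, 5.1, 6.9]
grip_width: 0.0005
grip_force: 3.2
```

In the tool's units: 17 mm / 800 = 0.0213, 12 mm / 800 = 0.015.

Call:
arm_command(
  plan=[
    [[-0.0013,0,0.0075,0,0,0,1],[-0.0025,0,0.015,0,0,0,1],[-0.0025,0,0.0213,0,0,0,1],[-0.0025,0,0.0213,0,0,0,1]],
  ],
)

```text
time_s: 7.85
ee_pos: [0.5177, -0.1906, 0.131]
eef_rot: [-3.141, 0.0, 1.426]
force: [0.3, -0.4, 1.0]
grip_width: 0.0003
grip_force: 0.0
```

In the tool's units: 6 mm / 800 = 0.0075, 5 mm / 800 = 0.0063.

Call:
arm_command(
  plan=[
    [[0,0,0.0025,0,0,0,1],[0,0,0.005,0,0,0,1],[0,0,0.0063,0,0,0,1],[0,0,0.0075,0,0,0,1],[0,0,0.0075,0,0,0,1]],
  ],
)

```text
time_s: 8.35
ee_pos: [0.5177, -0.191, 0.1258]
eef_rot: [3.141, 0.001, 1.426]
force: [-2.9, -2.4, 3.6]
grip_width: 0.0004
grip_force: 2.2
```

In the tool's units: 2 mm / 800 = 0.0025, 1 mm / 800 = 0.0013.

Call:
arm_command(
  plan=[
    [[0,0,0.0013,0,0,0,1],[0,0,0.0025,0,0,0,1],[0,0,0.0025,0,0,0,1]],
  ],
)

```text
time_s: 8.65
ee_pos: [0.5178, -0.1911, 0.1251]
eef_rot: [3.141, 0.001, 1.426]
force: [-7.5, -0.1, 16.9]
grip_width: 0.0005
grip_force: 8.6
```

The tool stopped at z=125 mm, the level height, and the force is rising, so the foot is on the block. I'll seat it a touch more firmly, then back off.

In the tool's units: 1 mm / 800 = 0.0013.

Call:
arm_command(
  plan=[
    [[0,0,0.0013,0,0,0,1],[0,0,0.0013,0,0,0,1],[0,0,0.0013,0,0,0,1]],
  ],
)

```text
time_s: 8.95
ee_pos: [0.5179, -0.1911, 0.1249]
eef_rot: [3.14, 0.002, 1.426]
force: [-11.2, 2.2, 25.4]
grip_width: 0.0002
grip_force: 13.1
```

In the tool's units: -140 mm / 800 = -0.175, -130 mm / 800 = -0.1625.

Call:
arm_command(
  plan=[
    [[0,0,-0.0063,0,0,0,1],[0,0,-0.025,0,0,0,1],[0,0,-0.075,0,0,0,1],[0,0,-0.125,0,0,0,1],[-0.05,0,-0.1625,0,0,0,1],[-0.1063,0,-0.175,0,0,0,1],[-0.1625,0,-0.175,0,0,0,1],[-0.1625,0,-0.175,0,0,0,1],[-0.1625,0,-0.175,0,0,0,1]],
  ],
)

```text
time_s: 9.85
ee_pos: [0.4986, -0.3196, 0.2618]
eef_rot: [-3.141, -0.0, 1.424]
force: [0.4, 0.0, -0.1]
grip_width: -0.0001
grip_force: 0.0
```

```bash
python3 - <<'E'
from h import *
a,_,W=cloud("scene")
cv2.imwrite("pics/s5.png",cv2.resize(a[130:280,230:380],(600,600)))
m=(W[...,0]>.54)&(W[...,0]<.6)&(W[...,1]>.138)&(W[...,1]<.185)&(W[...,2]>.1)&(W[...,2]<.2)
print("pad",m.sum(),(W[m].mean(0)*1000).round())
m=(W[...,0]>.49)&(W[...,0]<.56)&(W[...,2]>.085)&(W[...,2]<.2)
for y in np.arange(-.25,-.03,.02):
    q=W[m&(abs(W[...,1]-y)<.008)]; print(round(y,2),len(q),(np.percentile(q[:,2],90)*1000).round() if len(q) else None)
E
```

```text
pad 137 [571. 158. 143.]
-0.25 7 122.0
-0.23 20 126.0
-0.21 19 125.0
-0.19 25 126.0
-0.17 23 127.0
-0.15 25 124.0
-0.13 26 123.0
-0.11 27 126.0
-0.09 31 127.0
-0.07 31 128.0
-0.05 35 129.0
```

View pics/s5.png

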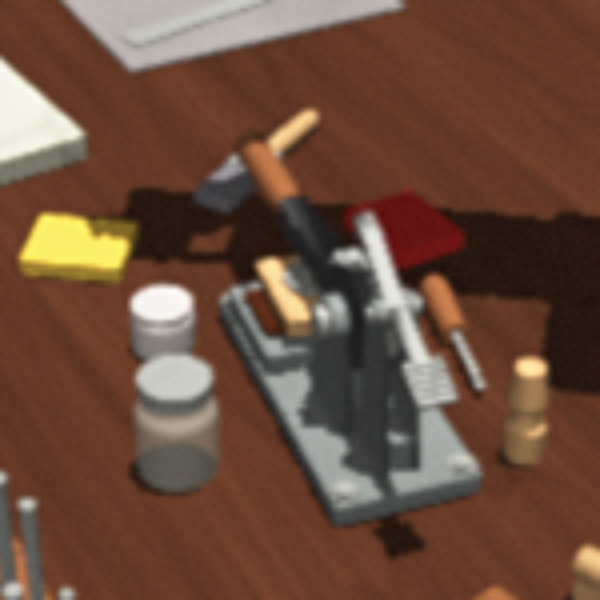

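The arm is level, with the grip top at about 125 mm along its whole length. The foot is on the block near (295,285), the pawl is out with its pad at 143 mm, and the other things are undisturbed.

```bash
python3 -c "
from station import ctrl
print(ctrl.hand_in())"
```

```text
the job is handed in; nothing more can be done
None
```

The job is handed in: the pawl is thrown out and staying out, the arm is level with its foot on the block, and the robot is clear; the hand-in gave no verdict.

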